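# Unhook a bracket and clamp it in the assembly nest

## Robot

A 6-joint arm with a two-finger parallel gripper is mounted at the origin on a cart in front of the work surface, level with it; the furniture and walls round the work are solid. World frame = base frame: x ahead of the robot, y to its left, z up, the work surface at z = 0. Lengths are in m, angles in degrees, forces in N, time in s.
With the tool pointing down it reaches from about 0.35 to 0.875 m from the base axis. Payload 4.2 kg.
Tool frame: the origin (TCP) lies on the centre line of the jaws, within the pads' length; the fingertips stand r.tip_extent ahead of it and the grasp point (between the pads) lies 11 mm behind it (r.tip_extent is the distance from the TCP to the fingertips, in m); z points along the fingers, y is the line along which they close (so a half turn about z gives the same grasp; the last joint's range is limited). The gripper opens to 87 mm and grips with 3 to 60 N. Pads are 19 mm wide; open, the fingers measure 117 mm over their backs; the gripper's body (75 mm by 190 mm) begins 51 mm behind the grasp point.
Start: joints at [91.65, 22.042, 0.453, 0, -68.411, -14.817], TCP at [0.142, 0.609, 0.231] pointing down, gripper open.
Joint ranges: [-179.83, 179.83], [-69.29, 118.12], [-61.27, 80.66], [-181.25, 117.63], [-171.15, -9.14], [-177.46, 177.46]. Speed limits (degrees/s): [159.86, 159.86, 180, 180, 180, 180].

## Interface

Orientations are given as a 3x3 rotation matrix whose columns are the frame's x, y, z axes.
In Python, from station import r gives the robot as it stands.
- The arm moves only by the shell command python3 -m jog 'ROWS'. ROWS is text: rows parted by semicolons, each of 5 numbers parted by spaces: the opening, from 0 (shut) to 1 (fully open), then the shift along the world's x, y, z in mm, then the turn about the world's z in degrees. In form: hand dx dy dz roll; .... A call has 1 to 5 rows; each row shifts and turns the commanded pose from where the row before left it; what a row does not reach is not made up. A row lasts 1/8 s, in which the tool goes at most 62.5 mm and 10.7 degrees, less where a joint would pass 70% of its speed; a pose out of reach is approached as far as the arm can. A call is refused whole if a number of a shift passes 62.5 or a number of a turn 10.7, either way. A call with a gripper value outside its range is refused whole. The fingers move at their own pace and stop on an object; the grip force is fixed at half the most. Time passes only in rows, so rows that do not move let the fingers close. It gives the time, the measured TCP pose, the force, the opening and the grip force at its end, in the units of the state.
- r.sense(): the state, without advancing time (a new reading comes with each control period).
- r.capture(name): name is "scene" or "top"; returns a dict with "pixels" (400x640x3 uint8, red, green, blue), "fovy" (degrees; the focal length in pixels is half the picture's height over the tangent of half this angle, whatever the lens; pixels are square), "cx", "cy" (the principal point, pixels), "k1" (the pictures are not rectified: a ray, as slopes to the right and down, at radius r is drawn at 1 + k1 r^2 times it, then the intrinsics apply), "origin" and "orientation" of the camera in the world. Camera axes: x right, y down, z forward; pixel columns grow to the right and rows downward; lengths in m; the calibration is good to about 2 mm. A picture is of the moment at which its call begins. There is no depth.
- r.finish_job(): hands the job in; it is judged then, once.
The state is a dict: "time_s": time; "joints": joint angles; "joint_velocities": joint speeds; "effort": joint torques, N m; "tcp_pos": TCP position; "ee_rot": TCP orientation; "wrist_force": force on the tool from outside, world axes, zero at the start; "moment": the same for the moment, N m; "gripper_width": opening from 0.0 (shut) to 1.0 (fully open); "gripper_force": force on a finger pad.
Only numpy, scipy, OpenCV 4.12 (cv2) and the standard library are available. Lean on these libraries where they do the work, as an engineer would, in place of code of your own. Each camera call takes 0.05 s, during which the arm holds its last target. There are 200 camera calls.

## Task

Take the orange bracket off its peg on the hook rack, lower it foot-down into the pocket of the aluminium assembly nest so that it sits flat between the steel rails, and once it is seated swing the red-handled clamp over centre so that its rubber pad holds the foot down. Do not drop the bracket, and leave the blue bracket hanging where it is.

Things in the scene. Friction and masses are not known exactly. Their poses are not given: they have to be found in the camera images.
- rack: Fixed rack: dark steel base 105 x 180 x 10 (x = -45 to +60), pale wooden frame (front at x = +40, top z = 126 mm). Origin on its underside, z up. Two steel pegs, 7 mm thick, top at z = 115, stick out 80 mm towards the rack's -x (roughly the robot) at y = +55 and -55 mm. Each peg's free end (x = -40 to -48 mm) turns up, its tip 7 mm above the peg's top.
- peg_left (a point): Point on top of the rack's peg at its +y side, where a bracket hangs.
- peg_right (a point): Point on top of the rack's peg at its -y side, where a bracket hangs.
- orange_bracket: Loose orange inverted T, 0.15 kg, hanging upright on a peg. Origin: centre of the foot's underside, z up. Foot 64 (x) x 40 x 8 mm; mid tab 8 (x) x 40 (y), top at z = 92; its window (16 wide, z = 44 to 72) hangs on the peg. To pass the upturned end lift 8 to 19 mm (best 14), then draw 45 mm or more along the rack's -x. Grip the upper tab across its 40 mm. Alike after a half turn about z.
- blue_bracket: The same bracket in blue, on the other peg; stays there.
- nest: Fixed aluminium assembly nest, base plate 170 x 84 x 12 mm. Origin on the worktop under the pocket's centre, z up, x along the pocket's length towards the clamp (the plate runs from x = -47 to +123 mm).
- nest_floor (a point): Centre of the pocket's floor, on the top face of the base plate, 12 mm above the worktop. Steel rails 6 mm tall stand round it; between them the bracket's foot (its x along the nest's x) has 2 mm of play on each side.
- clamp (a joint): Hinge of the clamp at the nest's +x end, axis along nest y at x = 74, z = 34 mm. 1.15 = open (arm up, handle leaning out to the nest's +x), about 0 = pad pressing on the seated foot, -0.06 = shut on nothing. A spring snaps it to the nearer end; dead centre is 0.55. Push the open handle towards the nest's -x to close it (about 4 N).
- clamp_grip (a point): Middle of the clamp's red round handle grip (17 mm thick, 36 mm long), on its axis 68 mm from the hinge axis; the grip ends 27 mm beyond this point. It lies 55 degrees above the arm (the pad's arm).
- clamp_pad (a point): Centre of the face of the clamp's rubber pad (14 mm across).
Not all that is in view belongs to the job. Several things have the shape of the orange_bracket; the one meant has the colours described above.

How it is judged (in metres and radians):
On the way, in this order (a step that is already met when the one before it is completed fails the run):
1. the orange bracket is in the gripper, free of the rack and still in the air (distance of orange_bracket from where it was at the start of the episode above 0.06 m and height (world z) of orange_bracket above 0.03 m and contact force between orange_bracket and rack below 0.05 N and contact force between the fingers and orange_bracket above 0.5 N), for 0.1 s.
2. the orange bracket sits flat in the nest's pocket with the clamp still open (z of orange_bracket in the frame of nest_floor between -0.003 and 0.002 m and horizontal distance between orange_bracket and nest_floor below 0.005 m and angle between orange_bracket's own z axis and vertical below 0.05 rad and angle between the x axis of orange_bracket and the x axis of nest, either way round below 0.12 rad and linear speed of orange_bracket below 0.02 m/s and value of joint clamp above 0.6 rad), for 0.2 s.
At the end, for the whole second after the job is handed in: Orange bracket at rest in the nest's pocket: foot on the floor within 2 mm, centred within 5 mm, upright within 0.05 rad, along the pocket within 0.12 rad; clamp shut on it (joint below 0.08, pad pressing over 0.8 N); blue bracket within 25 mm of its start (z of orange_bracket in the frame of nest_floor between -0.003 and 0.002 m and horizontal distance between orange_bracket and nest_floor below 0.005 m and angle between orange_bracket's own z axis and vertical below 0.05 rad and angle between the x axis of orange_bracket and the x axis of nest, either way round below 0.12 rad and linear speed of orange_bracket below 0.02 m/s and distance of blue_bracket from where it was at the start of the episode below 0.025 m and value of joint clamp below 0.08 rad and contact force between clamp and orange_bracket above 0.8 N); the robot touches nothing.
It fails at once if the blue bracket is knocked off its peg or shifted by more than 25 mm (distance of blue_bracket from where it was at the start of the episode above 0.025 m).
It fails at once if the orange bracket is dropped (falls faster than 0.5 m/s out of the gripper) (linear speed of orange_bracket above 0.5 m/s and contact force between the fingers and orange_bracket below 0.05 N).
It also fails if it takes over 58 s, if anything falls off the work surface, if the arm or the gripper's body presses on something with over 40 N, if the wrist force passes 120 N, or if a joint passes its speed limit or range.

## Working session

There is one attempt and no reset: what is moved stays moved. The work goes in short steps, Python scripts to look and compute and a shell command to move; the robot and the scene stay as the last step left them, time stands still between calls to the robot, and variables do not carry over. Pictures are saved under pics/ and viewed, at most 10 in all, crops included, and the job is handed in when it is done.

```bash
mkdir -p pics; ls
cat > h.py <<'E'
import numpy as np, cv2, pickle
from station import r
def snap(n,tag):
    c=r.capture(n); cv2.imwrite(f'pics/{tag}.png',c['pixels'][:,:,::-1]); pickle.dump(c,open(f'pics/{tag}.pkl','wb')); return c
def load(tag): return pickle.load(open(f'pics/{tag}.pkl','rb'))
def K(c):
    f=200/np.tan(np.radians(c['fovy'])/2); return np.array([[f,0,c['cx']],[0,f,c['cy']],[0,0,1.]])
def proj(c,P):
    P=np.atleast_2d(P); R=np.array(c['orientation']); q=(P-np.array(c['origin']))@R
    s=q[:,:2]/q[:,2:]; s=s*(1+c['k1']*(s**2).sum(1,keepdims=True)); k=K(c)
    return s*k[0,0]+k[:2,2]
def ray(c,uv):
    u=cv2.undistortPoints(np.array([[uv]],float),K(c),np.array([c['k1'],0,0,0.]))[0,0]
    return np.array(c['orientation'])@np.array([u[0],u[1],1])
def onz(c,uv,z):
    d=ray(c,uv); o=np.array(c['origin']); return o+d*(z-o[2])/d[2]
E
python3 - <<'E'
from h import *
for n in('scene','top'):
    c=snap(n,n+'0'); print(n,c['fovy'],c['k1'],c['cx'],c['cy'],c['origin'],np.round(c['orientation'],3).tolist())
print(r.sense(),r.tip_extent)
E
```

```text
pics
scene 43.365658965471454 -0.08679595260922245 329.04666500254007 199.813192296695 [-0.9312003   0.90447623  1.04138965] [[-0.514, -0.444, 0.734], [-0.857, 0.249, -0.45], [0.017, -0.861, -0.509]]
top 52.41627379262305 -0.08238531527863639 316.231400628945 203.35481155262846 [0.27912929 0.05412953 1.60123123] [[-0.029, -0.995, 0.099], [-0.999, 0.03, 0.012], [-0.015, -0.099, -0.995]]
{'time_s': 0.1, 'joints': array([ 9.16513868e+01,  2.20877427e+01,  3.86613613e-01, -2.26116196e-02,
       -6.84112717e+01, -1.48158842e+01]), 'joint_velocities': array([-0.04335746, -0.07293975,  0.11679775,  0.05400729, -0.00315792,
        0.06767355]), 'effort': array([-5.34758158e-07, -3.91690135e+01,  1.87935448e+01,  4.23180789e+00,
        1.35165479e-02, -6.88220007e-05]), 'tcp_pos': array([0.14222624, 0.60806458, 0.22955457]), 'ee_rot': array([[ 9.73687071e-01, -2.27888991e-01, -3.10276236e-04],
       [-2.27889155e-01, -9.73685086e-01, -1.97149705e-03],
       [ 1.47171130e-04,  1.99032978e-03, -9.99998008e-01]]), 'wrist_force': array([ 0.39659493, -0.30944535, -0.39899916]), 'moment': array([-0.0201103 ,  0.03257096, -0.03194337]), 'gripper_force': 0.0, 'gripper_width': 1.00038287933765} 0.008
```

View pics/scene0.png

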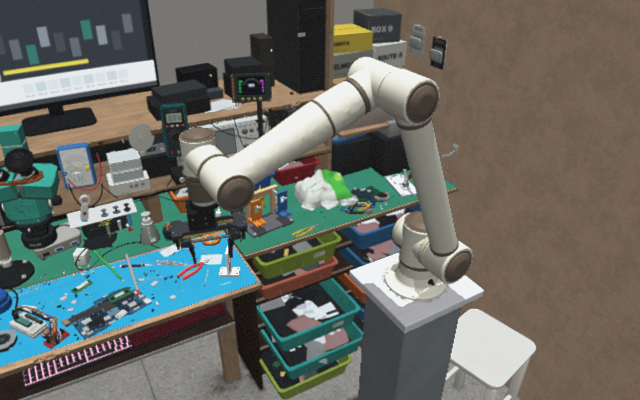

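View pics/top0.png

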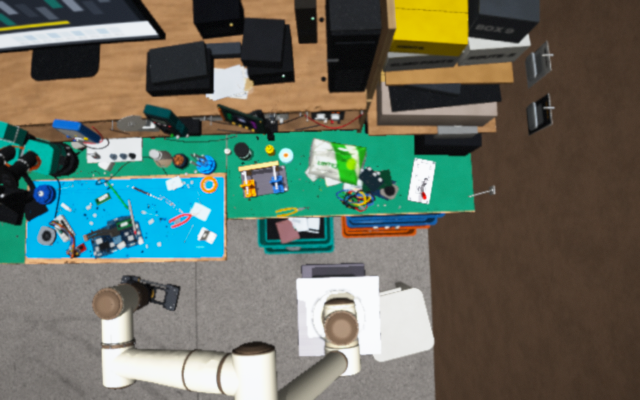

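The scene view shows the rack near (265,205) and what may be the nest near (405,183), just left of the robot's shoulder. In the top view they are near (263,178) and (422,180). I'll enlarge both.

```bash
cat > crop.py <<'E'
from h import *
def mont(items,out,w=400,h=300):
    t=[]
    for tag,x,y,s in items:
        im=cv2.imread(f'pics/{tag}.png'); cw,ch=w//s,h//s; c=im[y:y+ch,x:x+cw]
        c=cv2.resize(c,None,fx=s,fy=s,interpolation=cv2.INTER_CUBIC)
        c=cv2.copyMakeBorder(c,0,max(0,h-c.shape[0]),0,max(0,w-c.shape[1]),0)[:h,:w]
        for k in range(0,cw,10): cv2.line(c,(k*s,0),(k*s,6),(255,255,255),1); cv2.putText(c,str(x+k),(k*s,15),0,.3,(255,255,255),1)
        for k in range(0,ch,10): cv2.line(c,(0,k*s),(6,k*s),(255,255,255),1); cv2.putText(c,str(y+k),(8,k*s+4),0,.3,(255,255,255),1)
        t.append(c)
    rows=[np.hstack(t[i:i+2]) for i in range(0,len(t),2)]
    cv2.imwrite(f'pics/{out}.png',np.vstack(rows))
E
python3 -c "
from crop import *
mont([('scene0',240,173,8),('top0',235,155,8),('scene0',385,163,8),('top0',400,152,8)],'m1')"
```

```text
(no output)
```

View pics/m1.png

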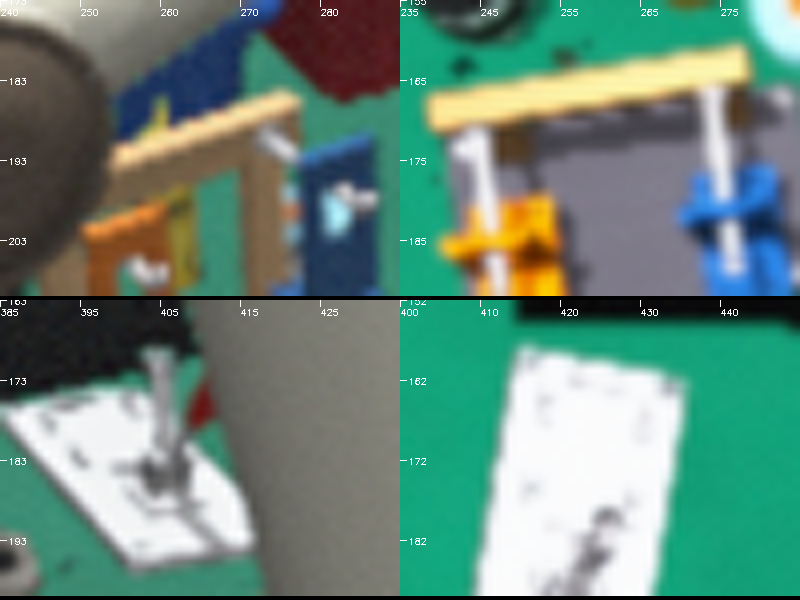

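The top view shows the orange bracket at (249,187) on the rack's left peg and the blue one at (280,184) on the right peg. The orange one fits the description by colour. The nest is the white plate at (422,180), with its clamp towards the bottom of the image. Next are crops of the lower parts.

```bash
python3 -c "
from crop import *
mont([('top0',233,158,8),('top0',400,152,7),('scene0',240,195,8),('top0',400,172,8)],'m2')
c=load('top0')
for uv in [(414,158),(436,162),(408,203),(431,203)]: print(onz(c,uv,.012))
for uv in [(238,168),(278,163)]: print('rackframe',onz(c,uv,.126))
"
```

```text
[ 0.60767842 -0.32163447  0.012     ]
[ 0.5891066  -0.40904972  0.012     ]
[ 0.42840015 -0.28803014  0.012     ]
[ 0.42565741 -0.37922182  0.012     ]
rackframe [0.56680058 0.35766142 0.126     ]
rackframe [0.58057774 0.20862645 0.126     ]
```

View pics/m2.png

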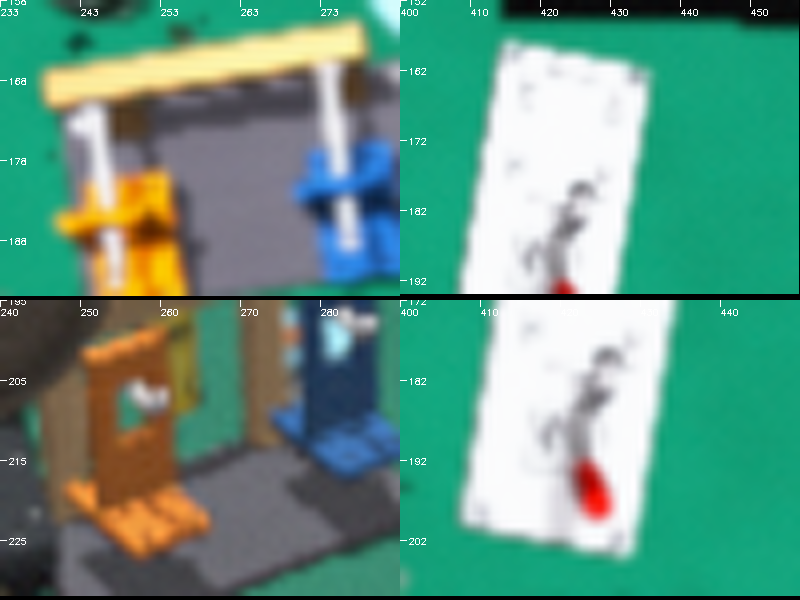

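The crops confirm it: the orange bracket hangs on the left peg, at scene (258,208) and top (249,187), and the blue one is to its right. The nest plate's corners in the top view are about (414.6,157.3), (435.3,161.3), (407,199.7) and (428.8,203.7), with the red handle at (423,195). I'll fit both poses by silhouette.

```bash
cat > fit.py <<'E'
from h import *
from scipy.optimize import minimize
S=8
def box(x0,x1,y0,y1,z0,z1): return np.array([[x,y,z] for x in(x0,x1) for y in(y0,y1) for z in(z0,z1)],float)/1000
NEST=[box(-47,123,-42,42,0,12)]
BR=[box(-32,32,-20,20,0,8),box(-4,4,-20,20,8,44),box(-4,4,-20,-8,44,72),box(-4,4,8,20,44,72),box(-4,4,-20,20,72,92)]
def tf(P,p): 
    a=p[3]; R=np.array([[np.cos(a),-np.sin(a),0],[np.sin(a),np.cos(a),0],[0,0,1]]); return P@R.T+p[:3]
def render(c,parts,p,win):
    x,y,w,h=win; m=np.zeros((h*S,w*S),np.uint8)
    for P in parts:
        q=(proj(c,tf(P,p))-[x,y]+.5)*S-.5
        cv2.fillConvexPoly(m,cv2.convexHull((q*16).round().astype(np.int32)),255,shift=4)
    return cv2.resize(cv2.GaussianBlur(m,(0,0),S*.5),(w,h),interpolation=cv2.INTER_AREA)/255.
def fit(views,parts,p0,free):
    p0=np.array(p0,float); sc=np.array([.01,.01,.01,.1])
    def f(v):
        p=p0.copy(); p[free]+=v*sc[free]
        return sum(((render(c,parts,p,w)-m)**2*wt).sum() for c,m,w,wt in views)
    b=None
    for s in(.5,-.5):
        n=len(free); o=minimize(f,np.zeros(n),method='Nelder-Mead',options=dict(initial_simplex=np.vstack([np.zeros(n),np.eye(n)*s]),xatol=2e-3,fatol=1e-3,maxiter=400))
        if b is None or o.fun<b.fun: b=o
    p=p0.copy(); p[free]+=b.x*sc[free]; return p,b.fun
def sub(c,w): x,y,ww,h=w; return c['pixels'][y:y+h,x:x+ww].astype(float)
def orange(a): 
    # colour: red well above blue -> orange
    s=(a[...,0]-a[...,2])/np.maximum(a[...,0],60); return np.clip((s-.15)/.6,0,1)
E
python3 - <<'E'
from fit import *
c=load('top0'); s=load('scene0')
w=(402,152,40,58); m=np.clip((sub(c,w)[...,0]-25)/215,0,1); m[m.shape[0]:]=0
m=cv2.morphologyEx(m,cv2.MORPH_CLOSE,np.ones((3,3)))*0+m
wt=np.ones_like(m); wt[6:10]*=1
inner=np.zeros_like(m); inner[24:46,15:27]=1; wt[inner>0]=0
p,e=fit([(c,m,w,wt)],NEST,[.552,-.357,0,np.radians(170)],[0,1,3]); print('nest',p,np.degrees(p[3]),e)
wo=(236,172,26,32); mo=orange(sub(c,wo)); ws=(244,194,26,34); ms=orange(sub(s,ws))
print((mo*9).round().astype(int)); print((ms*9).round().astype(int))
E
```

```text
nest [ 0.55455869 -0.355426    0.          2.91922872] 167.25948501061933 3.818507463431401
[[0 0 0 0 0 0 0 0 0 0 0 5 6 6 5 1 0 0 0 0 0 0 0 0 0 0]
 [0 0 0 0 0 0 0 0 0 0 0 5 6 6 5 2 0 0 0 0 0 0 0 0 0 0]
 [0 0 0 0 0 0 0 0 0 0 0 4 5 4 4 1 0 0 0 0 0 0 0 0 0 0]
 [0 0 0 0 0 0 0 0 0 0 0 0 0 0 0 0 0 0 0 0 0 0 0 0 0 0]
 [0 0 0 0 0 0 0 0 0 0 0 0 0 0 0 0 0 0 0 0 0 0 0 0 0 0]
 [0 0 0 0 0 0 0 0 0 0 0 0 0 0 0 0 0 0 0 0 0 0 0 0 0 0]
 [0 0 0 0 0 0 0 0 0 0 0 0 0 0 0 0 0 0 0 0 0 0 0 0 0 0]
 [0 0 0 0 0 0 0 0 0 0 0 0 1 2 4 7 7 5 0 0 0 0 0 0 0 0]
 [0 0 0 0 0 0 0 0 0 0 0 3 7 8 9 9 9 9 4 0 0 0 0 0 0 0]
 [0 0 0 0 0 0 0 4 5 0 0 5 9 9 9 9 9 9 6 0 0 0 0 0 0 0]
 [0 0 0 0 0 0 0 4 7 2 0 5 9 9 9 9 9 9 8 0 0 0 0 0 0 0]
 [0 0 0 0 0 0 0 5 8 4 0 6 9 9 9 9 9 9 9 0 0 0 0 0 0 0]
 [0 0 0 0 0 5 7 8 9 9 7 9 9 9 9 9 9 9 9 2 0 0 0 0 0 0]
 [0 0 0 0 7 9 9 9 9 9 9 9 9 9 9 9 9 9 9 3 0 0 0 0 0 0]
 [0 0 0 0 6 9 9 9 9 7 3 4 9 9 9 9 9 9 9 2 0 0 0 0 0 0]
 [0 0 0 0 0 5 9 9 9 1 0 0 5 9 9 9 9 9 9 2 0 0 0 0 0 0]
 [0 0 0 0 0 0 0 5 8 2 0 0 3 9 9 9 9 9 9 5 0 0 0 0 0 0]
 [0 0 0 0 0 0 0 0 5 6 1 0 3 9 9 9 9 9 9 8 0 0 0 0 0 0]
 [0 0 0 0 0 0 0 0 
[... 1923 characters left out ...]
 5 8 9 9 9 9 9 9 9 9 7 0 0 0 0 0 0 0 0]
 [0 0 3 4 3 4 3 6 8 9 9 9 9 9 9 9 9 7 3 0 0 0 0 0 0 0]
 [0 0 3 4 5 7 6 8 9 9 9 9 9 9 9 9 9 8 3 0 0 0 0 0 0 0]
 [0 1 4 5 8 9 9 9 9 9 9 9 9 9 9 9 8 7 4 0 0 0 0 0 0 0]
 [0 0 4 5 7 9 9 9 9 9 9 9 8 9 9 9 9 9 7 3 0 0 0 0 0 0]
 [0 0 3 4 5 8 9 9 9 9 9 9 9 9 9 9 9 9 9 7 3 0 0 0 0 0]
 [0 0 1 4 4 5 8 9 9 9 9 9 9 9 9 9 9 9 9 9 7 5 0 0 0 0]
 [0 0 0 2 2 1 2 6 9 9 9 9 9 9 9 9 9 9 9 9 9 8 1 0 0 0]
 [0 0 0 0 0 0 0 0 6 9 9 9 9 9 9 9 9 9 9 9 9 8 2 0 0 0]
 [0 0 0 0 0 0 0 0 0 5 9 9 9 9 9 9 9 9 9 7 4 2 0 0 0 0]
 [0 0 0 0 0 0 0 0 0 0 4 8 9 9 9 9 9 7 2 0 0 0 0 0 0 0]
 [0 0 0 0 0 0 0 0 0 0 0 3 8 9 8 6 5 1 0 0 0 0 0 0 0 0]
 [0 0 0 0 0 0 0 0 0 0 0 0 2 4 2 0 0 0 0 0 0 0 0 0 0 0]]
```

```bash
cat > orfit.py <<'E'
from fit import *
def views(tt='top0',ts='scene0'):
    c=load(tt); s=load(ts)
    wo=(236,172,26,32); mo=np.clip(orange(sub(c,wo))*1.0,0,1); wt=np.ones_like(mo); wt[:7]=0; wt[14:,8:13]=0; wt[7:12,7:12]=0
    ws=(244,194,26,34); ms=np.clip((orange(sub(s,ws))-.45)/.5,0,1); w2=np.ones_like(ms); w2[:22,16:]=0;w2[:3]=0
    return (c,mo,wo,wt),(s,ms,ws,w2)
E
python3 - <<'E'
from orfit import *
t,s=views()
for V,n in(([t],'top'),([s],'scene'),([t,s],'both')):
    p,e=fit(V,BR,[.52,.32,.043,np.radians(5)],[0,1,3]); print(n,p.round(4),np.degrees(p[3]).round(1),e)
p,e=fit([t,s],BR,[.52,.32,.043,np.radians(5)],[0,1,2,3]); print('z free',p.round(4),np.degrees(p[3]).round(1),e)
# rack axis from frame top front edge & pegs: crop pixel picks in the top view
c=t[0]
a=onz(c,(239,170.8),.126);b=onz(c,(278.3,164.7),.126); d=b-a; print('frame',a,b,'yaw',np.degrees(np.arctan2(-d[0],-d[1]))*-1)
for q,w in (((244.5,172),(247.5,193)),((273.2,166.5),(276.8,188.5))):
    a=onz(c,q,.115);b=onz(c,w,.115);d=a-b;print('peg',a,b,np.degrees(np.arctan2(d[1],d[0])))
E
```

```text
top [0.5024 0.3283 0.043  0.1357] 7.8 2.677210736007513
scene [0.506  0.3277 0.043  0.0443] 2.5 22.02840724110372
both [0.5035 0.3287 0.043  0.0902] 5.2 28.65404619796179
z free [0.5026 0.3288 0.045  0.0893] 5.1 25.995075131563034
frame [0.55614859 0.35399843 0.126     ] [0.57415612 0.20762892 0.126     ] yaw 7.013731377776423
peg [0.55298045 0.33560305 0.115     ] [0.47376415 0.32516244 0.115     ] 7.508241295994911
peg [0.5701802  0.22792451 0.115     ] [0.4871518  0.21597544 0.115     ] 8.18952261293354
```

```bash
python3 -m jog '1 36 -28 0 2.1;1 45 -35 0 2.6;1 45 -35 0 2.6;1 45 -35 0 2.6;1 45 -35 0 2.6' && python3 -m jog '1 45 -35 0 2.6;1 45 -35 0 2.6;1 40 -30 0 2;1 15 -12 0 1;1 0 0 0 0'
python3 - <<'E'
from h import *
s=r.sense(); print(s['tcp_pos'],np.degrees(np.arctan2(s['ee_rot'][1,0],s['ee_rot'][0,0]))); snap('scene','s1'); snap('top','t1')
from crop import *
mont([('s1',220,140,5),('t1',220,140,5),('s1',380,160,8),('t1',400,150,7)],'m3')
E
```

```text
time_s: 0.72
tcp_pos: [0.3594, 0.4391, 0.2302]
ee_rot: [[1.0, -0.01, -0.0], [-0.01, -1.0, -0.001], [-0.0, 0.001, -1.0]]
wrist_force: [-0.4, 0.4, -0.2]
gripper_width: 0.999
gripper_force: 0.0
time_s: 1.35
tcp_pos: [0.504, 0.3273, 0.2297]
ee_rot: [[0.992, 0.128, -0.001], [0.128, -0.992, -0.001], [-0.001, 0.001, -1.0]]
wrist_force: [0.2, 0.4, -0.5]
gripper_width: 0.998
gripper_force: 0.0
[0.50403289 0.32729687 0.22971634] 7.36736850323923
```

View pics/m3.png

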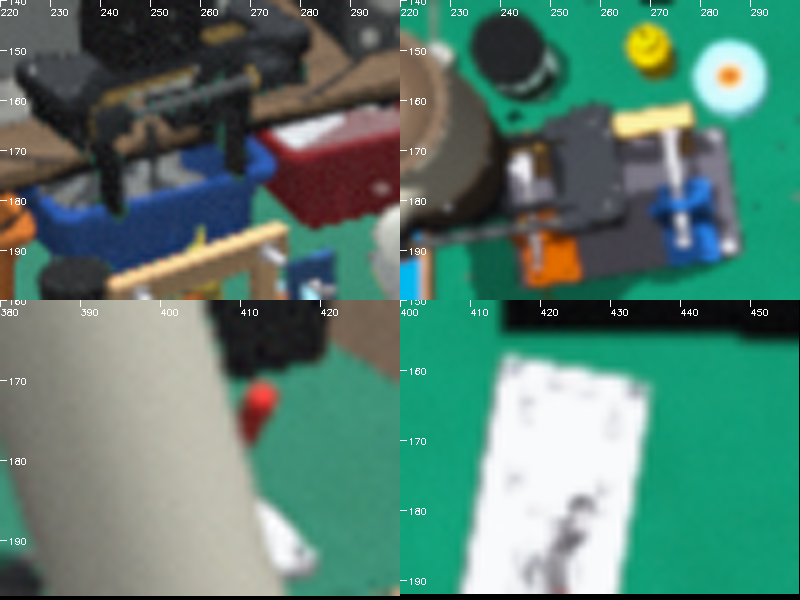

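The gripper is above the orange bracket, with its fingertips at about scene (248,181) and (267,174); the orange foot is visible at top (250,194). I'll check the projected fingertips against the picture, then go down.

```bash
python3 - <<'E'
from h import *
s=r.sense();c=load('s1');R=s['ee_rot']
for d in(-.051,.051): print(proj(c,s['tcp_pos']+R@np.array([0,d,.008])))
E
python3 -m jog '1 -1 1 -45 0;1 0 0 -45 0;1 0 0 -25 0;1 0 0 -4 0;1 0 0 0 0'; python3 -m jog '0.3 0 0 0 0;0.3 0 0 0 0;0.3 0 0 0 0;0.3 0 0 0 0'
```

```text
[[241.16031822 182.36806973]]
[[266.66006714 173.99270687]]
time_s: 2.08
tcp_pos: [0.5024, 0.3305, 0.1124]
ee_rot: [[0.991, 0.133, 0.001], [0.133, -0.991, 0.001], [0.001, -0.001, -1.0]]
wrist_force: [0.2, -0.8, -0.2]
gripper_width: 0.999
gripper_force: 0.0
time_s: 2.58
tcp_pos: [0.5024, 0.3296, 0.1118]
ee_rot: [[0.991, 0.131, 0.0], [0.131, -0.991, 0.0], [0.0, -0.0, -1.0]]
wrist_force: [0.1, 0.3, 0.6]
gripper_width: 0.633
gripper_force: 0.0
```

```bash
python3 -m jog '0.2 0 0 0 0;0.2 0 0 0 0;0.2 0 0 0 0;0.2 0 0 0 0'
python3 - <<'E'
from h import *
print(r.sense()['tcp_pos']); snap('scene','s2'); snap('top','t2')
E
```

```text
time_s: 3.08
tcp_pos: [0.5023, 0.3295, 0.1116]
ee_rot: [[0.991, 0.131, -0.0], [0.131, -0.991, -0.0], [-0.0, 0.0, -1.0]]
wrist_force: [0.2, 0.0, 0.4]
gripper_width: 0.456
gripper_force: 30.0
[0.50233934 0.32951312 0.11155902]
```

```bash
python3 -m jog '0.2 0 0 7 0;0.2 0 0 7 0;0.2 0 0 0 0'; python3 -m jog '0.2 -10 -1.3 0 0;0.2 -16 -2.1 0 0;0.2 -18 -2.4 0 0;0.2 -20 -2.6 0 0;0.2 -20 -2.6 0 0'; python3 -m jog '0.2 -16 -2 0 0;0.2 0 0 20 0;0.2 0 0 30 0;0.2 0 0 30 0;0.2 0 0 0 0'
python3 - <<'E'
from h import *
snap('scene','s3'); snap('top','t3')
from crop import *
mont([('s3',180,130,4),('t3',190,140,4)],'m4')
E
```

```text
time_s: 3.55
tcp_pos: [0.5027, 0.3299, 0.1265]
ee_rot: [[0.991, 0.131, 0.001], [0.131, -0.991, 0.001], [0.002, -0.001, -1.0]]
wrist_force: [-0.1, -0.6, -0.7]
gripper_width: 0.458
gripper_force: 30.0
time_s: 4.18
tcp_pos: [0.4165, 0.3179, 0.1254]
ee_rot: [[0.991, 0.131, -0.001], [0.131, -0.991, -0.0], [-0.001, 0.0, -1.0]]
wrist_force: [0.3, -0.9, -0.7]
gripper_width: 0.45
gripper_force: 30.0
time_s: 4.8
tcp_pos: [0.4027, 0.3177, 0.2079]
ee_rot: [[0.991, 0.132, 0.004], [0.132, -0.991, 0.005], [0.004, -0.004, -1.0]]
wrist_force: [-0.4, -0.7, -2.2]
gripper_width: 0.45
gripper_force: 30.0
```

View pics/m4.png

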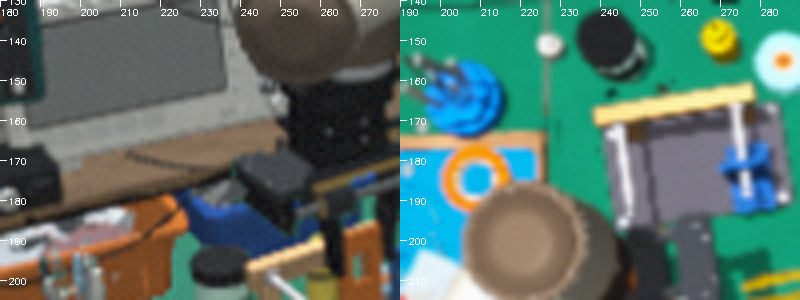

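The orange bracket has left the rack and is held at scene (268,190). The left peg is now bare in the top view and the blue bracket is still on its peg. Next I'll carry it high across to the nest.

```bash
python3 -m jog '0.2 0 0 35 0;0.2 0 -15 35 0;0.2 5 -40 0 -1.5;0.2 15 -55 0 -1.7;0.2 15 -55 0 -1.7' && python3 -m jog '0.2 15 -56 0 -1.7;0.2 15 -56 0 -1.7;0.2 15 -56 0 -1.7;0.2 15 -56 0 -1.7;0.2 14 -56 0 -1.7' && python3 -m jog '0.2 14 -56 0 -1.7;0.2 14 -56 0 -1.7;0.2 14 -56 0 -1.7;0.2 14 -56 0 -1.7;0.2 0 -32 0 -1.7' && python3 -m jog '0.2 0 -25 0 0;0.2 0 0 0 0;0.2 0 0 0 0'
python3 - <<'E'
from h import *
s=r.sense(); print(s['tcp_pos'],np.degrees(np.arctan2(s['ee_rot'][1,0],s['ee_rot'][0,0]))); snap('scene','s4'); snap('top','t4')
from crop import *
mont([('s4',340,110,4),('t4',370,120,4)],'m5')
E
```

```text
time_s: 5.52
tcp_pos: [0.4366, 0.1499, 0.2739]
ee_rot: [[0.999, 0.046, -0.003], [0.046, -0.999, -0.002], [-0.003, 0.001, -1.0]]
wrist_force: [0.6, -0.4, -0.9]
gripper_width: 0.454
gripper_force: 30.0
time_s: 6.15
tcp_pos: [0.5108, -0.1301, 0.2737]
ee_rot: [[0.995, -0.103, -0.003], [-0.103, -0.995, 0.0], [-0.003, -0.0, -1.0]]
wrist_force: [1.0, 0.2, -1.0]
gripper_width: 0.455
gripper_force: 30.0
time_s: 6.78
tcp_pos: [0.567, -0.3866, 0.2716]
ee_rot: [[0.968, -0.251, -0.005], [-0.251, -0.968, 0.002], [-0.005, -0.001, -1.0]]
wrist_force: [0.5, 1.0, -0.8]
gripper_width: 0.453
gripper_force: 30.0
time_s: 7.15
tcp_pos: [0.567, -0.4087, 0.2738]
ee_rot: [[0.969, -0.248, -0.002], [-0.248, -0.969, 0.002], [-0.003, -0.001, -1.0]]
wrist_force: [0.0, 0.4, -1.1]
gripper_width: 0.452
gripper_force: 30.0
[ 0.56699769 -0.40871153  0.27384476] -14.360604260993773
```

View pics/m5.png

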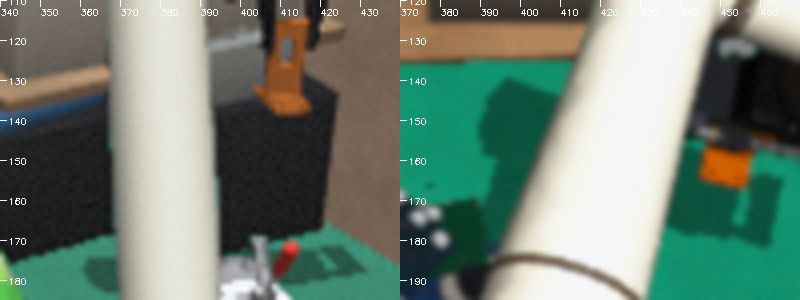

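The bracket is held upright at scene (411,130) and top (452,160). I overshot about 53 mm in y, so I'll move back over the nest and lower to just above the rails to compare.

```bash
python3 -m jog '0.2 -6 27 0 0.8;0.2 -6 26 0 0.8;0.2 0 0 -40 0;0.2 0 0 -50 0;0.2 0 0 -45 0' && python3 -m jog '0.2 0 0 -10 0;0.2 0 0 0 0;0.2 0 0 0 0'
python3 - <<'E'
from h import *
s=r.sense(); print(s['tcp_pos'],np.degrees(np.arctan2(s['ee_rot'][1,0],s['ee_rot'][0,0]))); snap('scene','s5'); snap('top','t5')
from crop import *
mont([('s5',370,130,6),('t5',395,140,6)],'m6')
E
```

```text
time_s: 7.88
tcp_pos: [0.5553, -0.3551, 0.1397]
ee_rot: [[0.976, -0.219, 0.001], [-0.219, -0.976, 0.0], [0.001, -0.0, -1.0]]
wrist_force: [-0.2, 0.1, -1.1]
gripper_width: 0.453
gripper_force: 30.0
time_s: 8.25
tcp_pos: [0.5569, -0.357, 0.1333]
ee_rot: [[0.975, -0.22, 0.004], [-0.22, -0.975, -0.002], [0.005, 0.001, -1.0]]
wrist_force: [-0.3, -0.3, -1.3]
gripper_width: 0.45
gripper_force: 30.0
[ 0.55687195 -0.35696934  0.13326185] -12.729040820247313
```

View pics/m6.png

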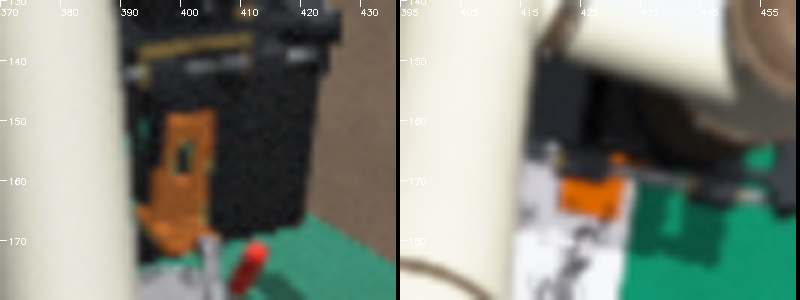

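The orange bracket hangs above the pocket: foot corners at scene (391,166) to (402,171), and foot end at top (426,176). The clamp's red handle is at scene (410,174). I'll refit the nest and the bracket in hand for the offset between them.

Run:
```python
from fit import *
w=(402,152,40,58)
for t in('t1','top0'):
    c=load(t); m=np.clip((sub(c,w)[...,0]-25)/215,0,1); wt=np.ones_like(m); wt[24:46,15:27]=0
    p,e=fit([(c,m,w,wt)],NEST,[.552,-.357,0,np.radians(170)],[0,1,3]); print('nest',t,p.round(4),np.degrees(p[3]).round(2),round(e,2))
s=load('scene0'); a=sub(s,(0,0,640,400))
# scene: plate corners left / far / near  projected from top fit
print('proj corners',proj(s,tf(np.array([[-.047,-.042,.012],[-.047,.042,.012],[.123,.042,.012],[.123,-.042,.012],[.123,.042,0],[-.047,.042,0]]),p)).round(1).tolist())
ws=(380,160,40,40); m=np.clip((a[ws[1]:ws[1]+40,ws[0]:ws[0]+40,0]-60)/160,0,1); wt=np.ones_like(m)
wt[:,25:]=0; wt[:14,12:]=0; wt[14:30,14:26]=0
p2,e=fit([(s,m,ws,wt)],NEST,p,[0,1]); print('nest scene xy',p2.round(4),e)
s5=load('s5'); t5=load('t5'); cur=r.sense(); T=cur['tcp_pos']
def om(c,w): return np.clip((orange(sub(c,w))-.3)/.45,0,1)
ws=(392,144,18,32); ms=om(s5,ws); print((ms*9).round().astype(int))
wt5=(418,160,16,20); mt=om(t5,wt5); print((mt*9).round().astype(int))
```

```text
nest t1 [ 0.5544 -0.3552  0.      2.9237] 167.52 3.55
nest top0 [ 0.5546 -0.3554  0.      2.9192] 167.26 3.82
proj corners [[384.5, 176.2], [401.8, 173.7], [419.3, 191.9], [401.1, 194.7], [419.0, 194.3], [401.6, 176.1]]
nest scene xy [ 0.556  -0.3621  0.      2.9192] 7.984718617839292
[[0 3 0 0 0 0 0 0 0 0 0 0 0 0 0 0 0 0]
 [0 0 0 0 0 0 0 0 0 0 0 0 0 0 0 0 0 0]
 [0 0 0 0 0 0 0 0 0 0 0 0 0 0 0 0 0 0]
 [0 0 0 0 0 0 0 0 0 0 0 0 0 0 0 0 0 0]
 [0 0 0 0 0 0 0 3 1 1 6 9 9 9 0 0 0 0]
 [0 0 0 0 0 5 9 9 9 9 9 9 9 9 0 0 0 0]
 [0 0 0 0 0 5 9 9 9 9 9 9 9 9 0 0 0 0]
 [0 0 0 0 0 8 9 9 9 9 9 9 9 9 0 0 0 0]
 [0 0 0 0 0 7 9 9 9 9 9 9 9 9 0 0 0 0]
 [0 0 0 0 0 9 9 9 7 8 9 9 9 9 0 0 0 0]
 [0 0 0 0 0 9 9 9 1 0 8 9 9 9 0 0 0 0]
 [0 0 0 0 0 9 9 8 0 0 9 9 9 7 0 0 0 0]
 [0 0 0 0 0 9 9 7 0 3 9 9 9 7 0 0 0 0]
 [0 0 0 0 3 9 9 4 0 4 9 9 7 2 0 0 0 0]
 [0 0 0 9 9 9 7 2 3 9 9 9 7 0 0 0 0 0]
 [0 0 0 9 9 9 9 9 9 9 9 9 9 0 0 0 0 0]
 [0 0 0 9 9 9 9 9 9 9 9 9 9 0 0 0 0 0]
 [0 0 0 9 9 9 9 9 9 9 9 9 9 0 0 0 0 0]
 [0 0 0 9 9 9 9 9 9 9 9 9 9 0 0 0 0 0]
 [0 0 0 9 9 9 9 9 9 9 9 9 8 0 0 0 0 0]
 [0 9 9 9 9 9 9 9 9 9 9 9 5 0 0 0 
[... 435 characters left out ...]
[[0 0 0 0 0 0 0 0 0 0 0 0 0 0 0 0]
 [0 0 0 0 0 0 0 0 0 0 0 0 0 0 0 0]
 [0 0 0 0 0 0 0 0 0 0 0 0 0 0 0 0]
 [0 0 0 0 0 0 0 0 0 0 0 0 0 0 0 0]
 [0 0 0 0 0 0 0 0 0 0 0 0 0 0 0 0]
 [0 0 0 0 0 0 0 0 0 0 0 0 9 9 9 0]
 [0 0 0 0 0 0 0 0 0 0 0 1 9 9 9 9]
 [0 0 0 1 0 0 0 0 0 0 0 0 2 6 3 0]
 [0 0 0 0 0 0 0 0 0 0 0 0 0 0 0 0]
 [0 0 0 0 8 9 9 9 4 0 0 7 9 9 1 0]
 [0 0 0 0 9 9 9 9 9 9 9 9 9 9 4 0]
 [0 0 0 0 9 9 9 9 9 9 9 9 9 9 3 0]
 [0 0 0 0 9 9 9 9 9 9 9 9 9 9 0 0]
 [0 0 0 1 9 9 9 9 9 9 9 9 9 9 0 0]
 [0 0 0 0 9 9 9 9 9 9 9 9 9 6 0 0]
 [0 0 0 0 0 0 3 7 9 9 9 9 9 4 0 0]
 [0 0 0 0 0 0 0 0 0 0 4 7 4 0 0 0]
 [0 0 0 0 0 0 0 0 0 0 0 0 0 0 0 0]
 [0 0 0 0 0 0 0 0 0 0 0 0 0 0 0 0]
 [0 0 0 0 0 0 0 0 0 0 0 0 0 0 0 0]]
```

Run:
```python
from fit import *
s5=load('s5'); t5=load('t5'); cur=r.sense(); T=cur['tcp_pos']
def om(c,w): return np.clip((orange(sub(c,w))-.3)/.45,0,1)
ws=(388,144,22,32); ms=om(s5,ws); w1=np.ones_like(ms); w1[:,:5]=0; w1[:6]=0; w1[22:,14:]=0
wt=(415,160,20,20); mt=om(t5,wt); w2=np.zeros_like(mt); w2[11:]=1; 
p0=[T[0],T[1],T[2]-.0685,np.radians(-12.7)]
for V,f,n in(([(s5,ms,ws,w1)],[0,1],'scene'),([(t5,mt,wt,w2)],[0,1],'top'),([(s5,ms,ws,w1),(t5,mt,wt,w2)],[0,1,2],'both'),([(s5,ms,ws,w1),(t5,mt,wt,w2)],[0,1,2,3],'both yaw')):
    p,e=fit(V,BR,p0,f); print(n,p.round(4),np.degrees(p[3]).round(1),round(e,2),'minus tcp mm',((p[:3]-T)*1000).round(1))
```

```text
scene [ 0.5596 -0.3609  0.0644 -0.2217] -12.7 9.6 minus tcp mm [  3.1  -4.1 -68.5]
top [ 0.5602 -0.3575  0.0644 -0.2217] -12.7 2.98 minus tcp mm [  3.8  -0.6 -68.5]
both [ 0.5587 -0.3596  0.0651 -0.2217] -12.7 15.0 minus tcp mm [  2.3  -2.7 -67.8]
both yaw [ 0.559  -0.3601  0.0644 -0.3246] -18.6 13.51 minus tcp mm [  2.5  -3.2 -68.5]
```

```bash
python3 -m jog '0.2 0 0 0 0;0.2 0 0 0 0;0.2 0 0 0 0;0.2 0 0 0 0'
cat > fit2.py <<'E'
from fit import *
import fit as F
from scipy.spatial.transform import Rotation as Ro
G=np.array([0,0,.0795])  # grip point in bracket frame
def om(c,w): return np.clip((orange(sub(c,w))-.3)/.45,0,1)
def parts(p): # rotate about the grip axis (y) 
    R=Ro.from_euler('y',p).as_matrix(); return [(P-G)@R.T+G for P in BR]
def fitp(V,T,yaw):
    # along, lateral, dz, pitch in tool frame
    e=np.array([[np.cos(yaw),-np.sin(yaw)],[np.sin(yaw),np.cos(yaw)]])
    sc=np.array([.003,.003,.003,.05])
    def f(v):
        v=v*sc; p=np.r_[T[:2]+e@v[:2],T[2]-.0685+v[2],yaw]
        return sum(((render(c,parts(v[3]),p,w)-m)**2*wt).sum() for c,m,w,wt in V)
    o=minimize(f,np.zeros(4),method='Nelder-Mead',options=dict(initial_simplex=np.vstack([np.zeros(4),np.eye(4)]),xatol=5e-3,fatol=1e-3,maxiter=600))
    v=o.x*sc; return (v[:3]*1000).round(1),np.degrees(v[3]).round(2),round(o.fun,2)
E
python3 - <<'E'
from fit2 import *
s4=load('s4');w=(398,104,26,38);m=om(s4,w);wt=np.ones_like(m);wt[:14]=0
t4=load('t4');w2=(438,148,26,24);m2=om(t4,w2);k2=np.zeros_like(m2);k2[9:]=1
print((m*9).round().astype(int)[8:]);print((m2*9).round().astype(int))
T4=np.array([.567,-.4095,.2742]);y4=np.radians(-14.3)
for V in([(s4,m,w,wt)],[(t4,m2,w2,k2)],[(s4,m,w,wt),(t4,m2,w2,k2)]): print('4',fitp(V,T4,y4))
s5=load('s5'); t5=load('t5'); T=np.array([.556,-.357,.133])
ws=(388,144,22,32); ms=om(s5,ws); w1=np.ones_like(ms); w1[:,:5]=0; w1[:6]=0; w1[22:,14:]=0
wt=(415,160,20,20); mt=om(t5,wt); w2=np.zeros_like(mt); w2[11:]=1
for V in([(s5,ms,ws,w1)],[(s5,ms,ws,w1),(t5,mt,wt,w2)]): print('5',fitp(V,T,np.radians(-12.7)))
E
```

```text
time_s: 8.85
tcp_pos: [0.5553, -0.3565, 0.1305]
ee_rot: [[0.975, -0.221, -0.0], [-0.221, -0.975, 0.0], [-0.0, 0.0, -1.0]]
wrist_force: [-1.1, -0.2, -0.2]
gripper_width: 0.456
gripper_force: 30.0
[[0 0 0 0 0 0 0 0 0 0 0 0 0 0 0 0 0 0 0 0 0 0 0 0 0 0]
 [0 0 0 0 0 0 0 0 0 0 0 0 0 0 0 0 0 0 0 0 0 0 0 0 0 0]
 [0 0 0 0 0 0 0 0 0 0 0 0 0 0 0 4 3 3 9 3 0 0 0 0 0 0]
 [0 0 0 0 0 0 0 0 0 0 0 9 9 9 9 9 9 9 9 9 0 0 0 1 1 0]
 [0 0 0 0 0 0 0 0 0 0 1 9 9 9 9 9 9 9 9 5 0 0 1 1 1 1]
 [0 0 0 0 0 0 0 0 0 0 1 9 9 9 9 9 9 9 9 2 0 0 1 1 1 1]
 [0 0 0 0 0 0 0 0 0 0 2 9 9 9 9 9 9 9 9 1 0 0 2 3 2 1]
 [0 0 0 0 0 0 0 0 0 0 4 9 6 4 5 9 9 9 9 0 0 0 1 1 0 1]
 [0 0 0 0 0 0 0 0 0 0 5 9 0 0 0 5 9 9 9 0 0 0 0 0 0 0]
 [0 0 0 0 0 0 0 0 0 0 9 9 0 0 0 6 9 9 9 0 0 0 0 0 0 0]
 [0 0 0 0 0 0 0 0 0 0 9 9 0 0 0 5 9 9 4 0 0 0 0 0 0 0]
 [0 0 0 0 0 0 0 0 0 4 9 9 0 0 0 6 9 9 0 0 0 0 0 0 0 0]
 [0 0 0 0 0 0 0 0 0 9 9 9 0 0 0 8 9 9 1 0 0 0 0 0 0 0]
 [0 0 0 0 0 0 0 0 0 9 9 9 5 4 9 9 9 9 1 0 0 0 0 0 0 0]
 [0 0 0 0 0 0 0 0 1 9 9 9 9 9 9 9 9 9 0 0 0 0 0 0 0 0]
 [0 0 0 0 0 0 0 0 0 9 9 9 9 9 9 9 9 9 0 0 0 0 0 0 0 0]
 [0 0 0 0 0 0 0 0 1 9 9 9
[... 1700 characters left out ...]
 9 9 9 9 9 9 9 9 9 9 0 0 0 0 0 0 0]
 [0 0 0 0 0 0 0 0 0 0 0 0 1 8 9 9 9 9 6 0 0 0 0 0 0 0]
 [0 0 0 0 0 0 0 0 0 0 0 0 0 0 0 0 0 0 0 0 0 0 0 0 0 0]
 [0 0 0 0 0 0 0 0 0 0 0 0 0 0 0 0 0 0 0 0 0 0 0 0 0 0]
 [0 0 0 0 0 0 0 0 0 0 0 0 0 0 0 0 0 0 0 0 0 0 0 0 0 0]
 [0 0 0 0 0 0 0 0 0 0 0 0 0 0 0 0 0 0 0 0 0 0 0 0 0 0]
 [0 0 0 0 0 0 0 0 0 0 0 0 0 0 0 0 0 0 0 0 0 0 0 0 0 0]]
4 (array([ 0.8, -0.9, -0.5]), np.float64(0.36), np.float64(12.16))
4 (array([ 1.7,  1.4, -1.4]), np.float64(0.31), np.float64(5.3))
4 (array([-0.7,  0.6,  0.2]), np.float64(-1.16), np.float64(21.81))
5 (array([ 2.4, -2.9, -0.2]), np.float64(-3.1), np.float64(8.55))
5 (array([-2.8, -0.5,  1.7]), np.float64(-4.68), np.float64(12.15))
```

Run:
```python
from fit2 import *
s5=snap('scene','s6'); t5=snap('top','t6'); T=np.array([.5553,-.3567,.1305])
ws=(388,144,22,32); ms=om(s5,ws); w1=np.ones_like(ms); w1[:,:5]=0; w1[:6]=0; w1[22:,14:]=0
wt=(415,160,20,20); mt=om(t5,wt); w2=np.zeros_like(mt); w2[11:]=1
p0=[T[0],T[1],T[2]-.0685,np.radians(-12.7)]
for V,n in(([(s5,ms,ws,w1)],'scene'),([(t5,mt,wt,w2)],'top')):
    p,e=fit(V,BR,p0,[0,1]); print(n,p.round(4),round(e,2),'minus tcp mm',((p[:3]-T)*1000).round(1))
print(r.sense()['tcp_pos'])
```

```text
scene [ 0.5581 -0.3611  0.062  -0.2217] 8.01 minus tcp mm [  2.8  -4.4 -68.5]
top [ 0.5579 -0.3567  0.062  -0.2217] 2.77 minus tcp mm [  2.6   0.  -68.5]
[ 0.55532581 -0.35644329  0.13046285]
```

```bash
python3 -m jog '0.2 -2.7 0.2 -15 0.1;0.2 0 0 -15 0;0.2 0 0 -8 0;0.2 0 0 0 0;0.2 0 0 0 0';for i in 1 2 ; do :; done; python3 -m jog '0.2 0 0 -3 0;0.2 0 0 -2 0;0.2 0 0 -1 0;0.2 0 0 0 0'; python3 -m jog '0.2 0 0 -1 0;0.2 0 0 -1 0;0.2 0 0 0 0'
```

```text
time_s: 9.57
tcp_pos: [0.553, -0.3564, 0.0928]
ee_rot: [[0.976, -0.219, 0.001], [-0.219, -0.976, -0.0], [0.001, 0.0, -1.0]]
wrist_force: [0.4, 0.1, -0.6]
gripper_width: 0.454
gripper_force: 30.0
time_s: 10.07
tcp_pos: [0.5526, -0.3562, 0.0865]
ee_rot: [[0.976, -0.219, -0.0], [-0.219, -0.976, 0.0], [-0.0, -0.0, -1.0]]
wrist_force: [-0.7, 0.3, -0.9]
gripper_width: 0.449
gripper_force: 30.0
time_s: 10.45
tcp_pos: [0.5526, -0.3562, 0.0844]
ee_rot: [[0.976, -0.219, -0.0], [-0.219, -0.976, 0.0], [-0.0, -0.0, -1.0]]
wrist_force: [-0.3, -0.3, -1.6]
gripper_width: 0.455
gripper_force: 30.0
```

```bash
python3 -m jog '0.2 0 0 -1 0;0.2 0 0 -1 0;0.2 0 0 0 0;0.2 0 0 0 0'; python3 -m jog '0.2 0 0 -1 0;0.2 0 0 0 0;0.2 0 0 0 0'; python3 -m jog '0.2 0 0 -1 0;0.2 0 0 0 0;0.2 0 0 0 0'
```

```text
time_s: 10.95
tcp_pos: [0.5526, -0.3562, 0.0825]
ee_rot: [[0.976, -0.219, -0.0], [-0.219, -0.976, 0.0], [-0.0, -0.0, -1.0]]
wrist_force: [-0.3, 0.6, -1.2]
gripper_width: 0.457
gripper_force: 30.0
time_s: 11.32
tcp_pos: [0.5526, -0.3562, 0.0815]
ee_rot: [[0.976, -0.219, -0.0], [-0.219, -0.976, 0.0], [-0.0, -0.0, -1.0]]
wrist_force: [0.1, 0.5, -0.8]
gripper_width: 0.454
gripper_force: 30.0
time_s: 11.7
tcp_pos: [0.5528, -0.3563, 0.0807]
ee_rot: [[0.976, -0.219, 0.0], [-0.219, -0.976, -0.0], [0.0, 0.0, -1.0]]
wrist_force: [-0.0, 0.1, 0.5]
gripper_width: 0.461
gripper_force: 30.0
```

```bash
python3 -m jog '0.2 0 0 -0.7 0;0.2 0 0 0 0;0.2 0 0 0 0'; python3 -m jog '0.2 0 0 -0.5 0;0.2 0 0 0 0;0.2 0 0 0 0'
```

```text
time_s: 12.08
tcp_pos: [0.5528, -0.3563, 0.0806]
ee_rot: [[0.976, -0.219, 0.001], [-0.219, -0.976, -0.0], [0.001, 0.0, -1.0]]
wrist_force: [-1.6, 1.1, 5.7]
gripper_width: 0.457
gripper_force: 30.0
time_s: 12.45
tcp_pos: [0.5528, -0.3563, 0.0806]
ee_rot: [[0.976, -0.219, 0.001], [-0.219, -0.976, -0.001], [0.001, 0.0, -1.0]]
wrist_force: [-1.8, 1.7, 7.2]
gripper_width: 0.456
gripper_force: 30.0
```

Contact comes at TCP z = 0.0806, which is the height expected with the foot on the floor. I'll release, lift clear and look.

```bash
python3 -m jog '0.2 0 0 0.8 0;0.55 0 0 0 0;0.8 0 0 0 0;0.8 0 0 0 0;0.8 0 0 0 0'; python3 -m jog '0.8 0 0 5 0;0.8 0 0 20 0;0.8 0 0 40 0;0.8 0 0 40 0;0.8 0 0 30 0'; python3 -m jog '0 0 55 0 0;0 -15 55 0 0;0 -25 55 0 0;0 -30 30 0 0;0 -30 0 0 0'
python3 - <<'E'
from h import *
s=r.sense(); print(s['tcp_pos'],np.degrees(np.arctan2(s['ee_rot'][1,0],s['ee_rot'][0,0]))); snap('scene','s7'); snap('top','t7')
from crop import *
mont([('s7',375,140,8),('t7',400,150,7)],'m7')
E
```

```text
time_s: 13.08
tcp_pos: [0.5526, -0.3563, 0.0798]
ee_rot: [[0.976, -0.219, -0.0], [-0.219, -0.976, 0.0], [-0.0, -0.0, -1.0]]
wrist_force: [-0.0, -0.0, 0.2]
gripper_width: 0.762
gripper_force: 0.0
time_s: 13.7
tcp_pos: [0.553, -0.3565, 0.2178]
ee_rot: [[0.976, -0.219, 0.003], [-0.219, -0.976, -0.001], [0.003, 0.001, -1.0]]
wrist_force: [0.2, 0.0, 0.8]
gripper_width: 0.796
gripper_force: 0.0
time_s: 14.32
tcp_pos: [0.4518, -0.1595, 0.2158]
ee_rot: [[0.976, -0.216, 0.001], [-0.216, -0.976, 0.0], [0.001, -0.0, -1.0]]
wrist_force: [0.6, -1.0, 0.0]
gripper_width: 0.317
gripper_force: 0.0
[ 0.4518243  -0.15952463  0.21582248] -12.472206650210758
```

View pics/m7.png

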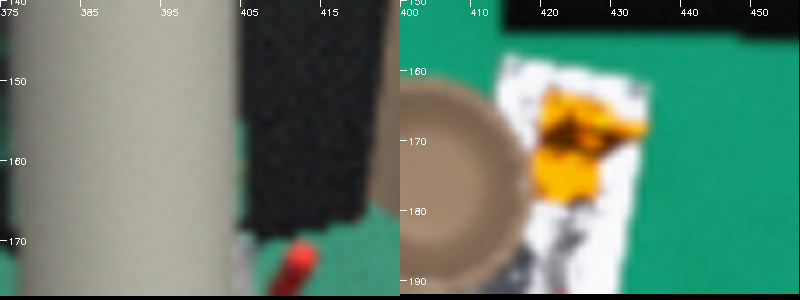

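The bracket's foot is in the pocket at top (420–429, 163–178). I'll check its seating numerically, along with where the clamp handle should appear.

```bash
python3 -m jog '0 -20 -55 0 0;0 -20 -55 0 0;0 -13 -50 0 0;0 0 0 0 0;0 0 0 0 0'
python3 - <<'E'
from fit2 import *
N=np.array([.5545,-.3553,0,np.radians(167.4)])
c=load('t7'); w=(412,158,26,26); m=om(c,w); k=np.ones_like(m); k[:,:5]=0
p,e=fit([(c,m,w,k)],BR,[.5545,-.3553,.012,np.radians(-12.6)],[0,1,3]); print(p.round(4),np.degrees(p[3]),e)
p,e=fit([(c,m,w,k)],BR,[.5545,-.3553,.012,np.radians(-12.6)],[0,1,2,3]); print(p.round(4),np.degrees(p[3]),e)
c=load('top0');a=np.radians(59); print(proj(c,tf(np.array([[.074+.05*np.cos(a),0,.034+.05*np.sin(a)],[.074+.095*np.cos(a),0,.034+.095*np.sin(a)]]),N)))
s=r.sense(); print(s['tcp_pos']); T=s['tcp_pos']; e=np.array([np.cos(N[3]),np.sin(N[3])]); d=T[:2]-N[:2]; print('tool in nest',d@e,d@np.array([-e[1],e[0]]),T[2])
E
```

```text
time_s: 15.05
tcp_pos: [0.3998, -0.3216, 0.2151]
ee_rot: [[0.975, -0.22, 0.0], [-0.22, -0.975, 0.0], [0.0, -0.0, -1.0]]
wrist_force: [-0.1, 0.1, 0.3]
gripper_width: 0.005
gripper_force: 0.0
[ 0.5544 -0.3562  0.012  -0.2786] -15.962299762373474 18.999529108704944
[ 0.5836 -0.3994 -0.1543 -0.2352] -13.47489278321053 6.536950403091976
[[423.12127717 193.38047861]
 [424.6693269  198.21694776]]
[ 0.39978638 -0.32159125  0.21513371]
tool in nest 0.1583409508499227 0.0008527958283581502 0.2151337050270036
```

The bracket is within 1 mm of the nest centre, and the handle projection at (424,196) matches the red grip. Now I'll lower behind the handle and push along (0.976, -0.218).

```bash
python3 -m jog '0 0 0 -45 0;0 0 0 -45 0;0 0 0 -32 0;0 0 0 -5 0;0 0 0 0 0'; python3 -m jog '0 7.8 -1.7 0 0;0 7.8 -1.7 0 0;0 7.8 -1.7 0 0;0 4.9 -1.1 0 0;0 4.9 -1.1 0 0'; python3 -m jog '0 4.9 -1.1 0 0;0 4.9 -1.1 0 0;0 4.9 -1.1 0 0;0 4.9 -1.1 0 0;0 4.9 -1.1 0 0'
```

```text
time_s: 15.68
tcp_pos: [0.4008, -0.321, 0.089]
ee_rot: [[0.976, -0.218, 0.001], [-0.218, -0.976, -0.001], [0.001, 0.001, -1.0]]
wrist_force: [-0.1, -0.2, 0.4]
gripper_width: 0.001
gripper_force: 0.0
time_s: 16.3
tcp_pos: [0.43, -0.3278, 0.088]
ee_rot: [[0.975, -0.22, -0.007], [-0.22, -0.976, 0.003], [-0.007, -0.001, -1.0]]
wrist_force: [-6.1, 3.6, 5.7]
gripper_width: 0.004
gripper_force: 3.6
time_s: 16.92
tcp_pos: [0.4582, -0.3342, 0.0881]
ee_rot: [[0.976, -0.219, 0.001], [-0.219, -0.976, -0.0], [0.001, 0.0, -1.0]]
wrist_force: [-2.3, 1.3, 1.4]
gripper_width: 0.004
gripper_force: 0.9
```

```bash
python3 -m jog '0 4.9 -1.1 0 0;0 4.9 -1.1 0 0;0 4.9 -1.1 0 0'; python3 -m jog '0 4.9 -1.1 0 0;0 4.9 -1.1 0 0;0 0 0 0 0;0 0 0 0 0'
```

```text
time_s: 17.3
tcp_pos: [0.4726, -0.3374, 0.0881]
ee_rot: [[0.976, -0.219, 0.0], [-0.219, -0.976, -0.0], [0.0, -0.0, -1.0]]
wrist_force: [0.1, 1.0, 0.1]
gripper_width: 0.008
gripper_force: 0.4
time_s: 17.8
tcp_pos: [0.4818, -0.3395, 0.0881]
ee_rot: [[0.976, -0.219, -0.0], [-0.219, -0.976, 0.0], [-0.0, -0.0, -1.0]]
wrist_force: [-0.6, -0.3, 0.5]
gripper_width: 0.002
gripper_force: 0.0
```

Force has dropped, so the clamp has snapped over. I'll retreat and look.

```bash
python3 -m jog '0 -15 3.3 0 0;0 -20 4.4 0 0;0 -10 2 30 0;0 0 0 50 0;0 0 0 50 0'; python3 -m jog '0 0 60 0 0;0 -10 60 0 0;0 -20 60 0 0;0 -20 60 0 0;0 0 60 0 0'; python3 -m jog '0 0 60 0 0;0 0 60 0 0;0 0 60 0 0;0 0 0 0 0;0 0 0 0 0'
python3 - <<'E'
from h import *
s=r.sense(); print(s['tcp_pos'],s['wrist_force']); snap('scene','s8'); snap('top','t8')
from crop import *
mont([('s8',375,145,8),('t8',400,155,8),('s8',240,140,4),('t8',230,150,5)],'m8')
E
```

```text
time_s: 18.42
tcp_pos: [0.4351, -0.3294, 0.2194]
ee_rot: [[0.976, -0.22, -0.001], [-0.22, -0.976, 0.001], [-0.001, -0.0, -1.0]]
wrist_force: [0.7, 0.2, -0.9]
gripper_width: 0.006
gripper_force: 0.0
time_s: 19.05
tcp_pos: [0.3846, -0.0305, 0.2181]
ee_rot: [[0.975, -0.22, 0.0], [-0.22, -0.975, 0.001], [0.0, -0.001, -1.0]]
wrist_force: [0.7, -0.2, 0.7]
gripper_width: -0.0
gripper_force: 0.0
time_s: 19.68
tcp_pos: [0.3863, 0.1479, 0.2177]
ee_rot: [[0.976, -0.219, -0.001], [-0.219, -0.976, -0.001], [-0.001, 0.001, -1.0]]
wrist_force: [-0.8, -0.2, -0.5]
gripper_width: 0.005
gripper_force: 0.0
[0.38627175 0.14791079 0.21774582] [-0.80039607 -0.15343314 -0.47989342]
```

View pics/m8.png

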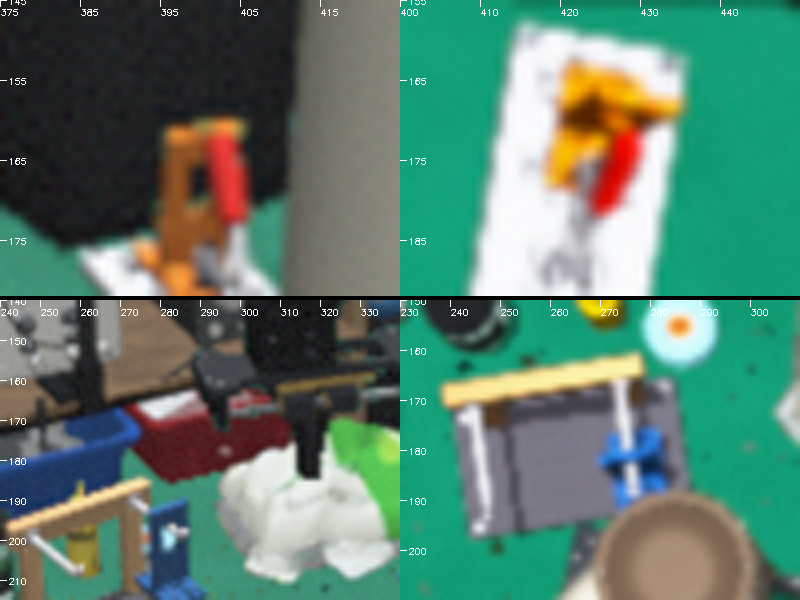

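The clamp is closed: its red handle leans over the bracket at top (426,176), and the pad arm is down on the foot at scene (401,178). The bracket stands upright in the pocket, the blue bracket still hangs at scene (281,198), and the arm is clear of everything.

```bash
python3 -c "
from station import r
print(r.finish_job())"
```

```text
the job is handed in; nothing more can be done
None
```

I seated the orange bracket in the nest, shut the clamp over its foot, left the blue bracket hanging on its peg and handed the job in at about 20 s; the hand-in gave no verdict, and the clamp angle and pad force were checked only by eye in the final pictures.

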